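# Line up the castle nut of the filter holder that has no pin yet

### The job

Of the three amber filter holders with white lids, one has no green locking pin through its castle nut. Turn that nut clockwise (seen from above) until it is tight, with its yellow slot past the blue mark on the lid, then a little further until the yellow slot lines up with the red cotter-hole mark, ready for the pin, and let go. Do not turn it well past the red mark, and leave the two pinned holders alone.

Things in the scene. Friction and masses are not known exactly. Their poses are not given: they have to be found in the camera images.
- nut (a joint): turn (rad) of the unpinned holder's castle nut, growing clockwise from above. 0: its yellow slot meets the red mark on the lid (cotter hole). -0.45: slot at the blue mark; tight from there on. Starts at -1.25 to -0.85. Turns without rising or sinking, stays where left, takes 0.2 to 0.3 N m. A dark flange 72 mm across turns with it, 23 mm below point nut_grip; fixed white lid 120 mm across, 32 mm below it
- nut_grip (a point): on that nut's axis at gripping height, 92 mm above the bench. Steel hexagon 36 mm across flats: flats from 23 mm below to 3 mm above this point, then crown teeth (no wider) to 15 mm above, stud end 16 mm above. A slot at the middle of each flat, one yellow. z up, x out through the yellow slot, square to its flat, turning with the nut; the red mark lies at this x axis's yaw plus the joint value
- holder_pinned_1: first pinned filter holder, fixed to the bench: amber drum 108 mm across with a white lid 120 mm across, lid top 60 mm above the bench, steel castle nut on the lid's middle (top 107 mm above the bench) already tight, with an green ring pin through its slot. A bystander, not to be pushed or turned. Origin: centre of its underside, on the bench
- holder_pinned_2: second pinned filter holder, fixed to the bench: amber drum 108 mm across with a white lid 120 mm across, lid top 60 mm above the bench, steel castle nut on the lid's middle (top 107 mm above the bench) already tight, with an green ring pin through its slot. A bystander, not to be pushed or turned. Origin: centre of its underside, on the bench
There are look-alikes about, which are no part of the job. What is shaped like the part that bears nut but pink is not meant.

How it is judged:
By the outcome, as a careful person would: the job done as asked, in the order asked, and still so for the second after the job is handed in, with the robot touching nothing.
It also fails if it takes over 40 s, if anything falls off the work surface, if the arm or the gripper's body presses on something with over 40 N, if the wrist force passes 120 N, or if a joint passes its speed limit or range.

### The arm

A 6-joint arm with a two-finger parallel gripper is mounted at the origin on the work surface. World frame = base frame: x ahead of the robot, y to its left, z up, the work surface at z = 0. Lengths are in m, angles in rad, forces in N, time in s.
With the tool pointing down it reaches from about 0.3 to 0.85 m from the base axis. Payload 5.4 kg.
Tool frame: the origin (TCP) lies where the fingers leave the gripper's body, on its centre line; the fingertips stand 73 mm ahead of it and the grasp point (between the pads) lies 54 mm ahead of it (ctrl.tip_extent is the x of the fingertips in the tool frame, in m); x points along the fingers, y is the direction in which the jaws open and shut, and the axes are right-handed (so a half turn about x gives the same grasp; the last joint's range is limited). The gripper opens to 85 mm and grips with 20 to 120 N. Pads are 22 mm wide; open, the fingers measure 114 mm over their backs; the gripper's body (76 mm by 85 mm) begins 54 mm behind the grasp point. The pads swing forward as they close: fully open they stand 13 mm farther back than shut.
Start: joints at [-1.372, 0.158, 1.597, -0, 1.386, -0.21], TCP at [0.229, -0.528, 0.304] pointing down, gripper open.
Joint ranges: [-2.91, 2.91], [-0.94, 2.29], [0.18, 2.7], [-1.29, 4.43], [0.17, 2.64], [-3, 3]. Speed limits (rad/s): [2.57, 2.57, 3.14, 3.14, 3.14, 3.14].

### API

Orientations are given as [roll, pitch, yaw] about the fixed x, y, z axes, in that order (R = Rz(yaw) Ry(pitch) Rx(roll)).
In Python, from bench import ctrl gives the robot as it stands.
- The arm moves only by the tool move_arm, never from a script. Its argument "motion" is a list of rows, each a list of 7 numbers: the shift along the tool's x, y, z in m, then the turn, a rotation vector about the tool's x, y, z in rad, then the gripper's target within -1 to 1 (fully open at 1, half-way at 0, shut at -1). A call has 1 to 20 rows; each row is the pose to reach, as a shift and turn from the pose measured when the call began, along the tool's axes at that moment; what a row does not reach only later rows make up. A row lasts 1/12 s, in which the tool goes at most 41.7 mm and 7.16 degrees, less where a joint would pass 70% of its speed; a pose out of reach is approached as far as the arm can. A call with a gripper value outside its range is refused whole. The fingers move at their own pace and stop on an object; "grip_force" is the grip in N (left out, the last holds). Time passes only in rows, so rows that repeat a pose let the fingers close. It gives the time, the measured TCP pose, the force and the opening at its end, in the units of the state.
- ctrl.observe(): the state, without advancing time (a new reading comes with each control period).
- ctrl.get_image(name): name is "scene" or "top" or "wrist"; returns a dict with "color" (480x640x3 uint8, blue, green, red), "fx", "fy", "cx", "cy" (pixels), "R" (3x3) and "t" (3): a world point X has camera coordinates R X + t; the wrist camera has in their place "tool_from_camera" (4x4, takes a point from camera to tool coordinates, whose origin is the TCP and whose axes are the tool frame's). Camera axes: x right, y down, z forward; pixel columns grow to the right and rows downward; lengths in m; the calibration is good to about 2 mm. A picture is of the moment at which its call begins: read the wrist's pose just before it. There is no depth.
- ctrl.job_done(): hands the job in, once; it reports no verdict.
The state is a dict: "clock": time; "qpos": joint angles; "dq": joint speeds; "joint_efforts": joint torques, N m; "eef_pos": TCP position; "ee_rot": TCP orientation; "contact_force": force on the tool from outside, world axes, zero at the start; "ft_torque": the same for the moment, N m; "finger_gap": opening from 0.0 (shut) to 1.0 (fully open).
Only numpy, scipy, OpenCV 4.12 (cv2) and the standard library are available. Lean on these libraries where they do the work, as an engineer would, in place of code of your own. Each camera call takes 0.05 s, during which the arm holds its last target.

## Working session

There is one attempt and no reset: what is moved stays moved. The work goes in short steps, Python scripts to look and compute and a tool call to move; the robot and the scene stay as the last step left them, time stands still between calls to the robot, and variables do not carry over. Pictures are saved under pics/ and viewed, and the job is handed in when it is done.

Besides the shell and the picture viewer there is one more tool, called after ">>>" as name([rows], argument=value, ...), one row to a line, values as JSON. move_arm: Moves the arm, as the interface text tells. Its arguments: {"type":"object","properties":{"motion":{"type":"array","items":{"type":"array","items":{"type":"number"}}},"grip_force":{"type":"number"}},"required":["motion"]}

```bash
mkdir -p pics
cat > h.py <<'E'
import numpy as np, cv2
from bench import ctrl
from scipy.spatial.transform import Rotation as Ro
def cast(im,u,v,z):
    R=np.array(im["R"]);t=np.array(im["t"]);c=-R.T@t
    d=R.T@np.array([(u-im["cx"])/im["fx"],(v-im["cy"])/im["fy"],1]);return c+d*(z-c[2])/d[2]
def proj(im,X):
    p=np.array(im["R"])@np.array(X)+np.array(im["t"]);return im["fx"]*p[0]/p[2]+im["cx"],im["fy"]*p[1]/p[2]+im["cy"]
def wristcal(im,s):
    T=np.array(im["tool_from_camera"]);Rw=Ro.from_euler('xyz',s["ee_rot"]).as_matrix()
    Rwc=Rw@T[:3,:3];c=Rw@T[:3,3]+np.array(s["eef_pos"])
    im["R"]=Rwc.T;im["t"]=-Rwc.T@c;return im
E
python3 - <<'E'
from h import *
s=ctrl.observe();print(s)
for n in["scene","top","wrist"]:
    im=ctrl.get_image(n);cv2.imwrite(f"pics/{n}0.png",im["color"]);print(n,im["fx"])
    if n!="wrist":print(-np.array(im["R"]).T@im["t"])
    else: print(im["tool_from_camera"])
E
```

```text
{'clock': 0.0, 'qpos': array([-1.37211202e+00,  1.59106246e-01,  1.59825516e+00,  3.28680941e-05,
        1.38622164e+00, -2.10112869e-01]), 'dq': array([-0.00090453,  0.0002352 , -0.00043818, -0.00035007, -0.00067708,
       -0.00066576]), 'joint_efforts': array([ 4.09012073e-04, -3.95999193e+01, -3.31428516e+01, -1.89924840e-04,
        8.23536131e-03, -3.69902082e-06]), 'eef_pos': array([ 0.22845058, -0.52715036,  0.30287316]), 'ee_rot': array([-1.79713458,  1.56880567,  1.75324918]), 'contact_force': array([ 0.13286608, -0.78439749,  0.2352534 ]), 'ft_torque': array([ 0.013204  ,  0.00464011, -0.03075342]), 'finger_gap': 1.0038631357882657}
scene 515.9256281502145
[ 1.03750696 -0.67314957  0.69842497]
top 453.12566519965264
[0.5101548  0.00789204 1.00486923]
wrist 377.29298468449224
[[ 8.15971256e-04 -2.88428595e-01  9.57501060e-01 -7.13421167e-02]
 [ 9.99999439e-01 -4.10915830e-04 -9.75968292e-04 -7.56333909e-04]
 [ 6.74949506e-04  9.57501319e-01  2.88428098e-01 -7.32979146e-02]
 [ 0.00000000e+00  0.00000000e+00  0.00000000e+00  1.00000000e+00]]
```

```bash
ls . pics
```

```text
.:
h.py
pics

pics:
scene0.png
top0.png
wrist0.png
```

View pics/top0.png

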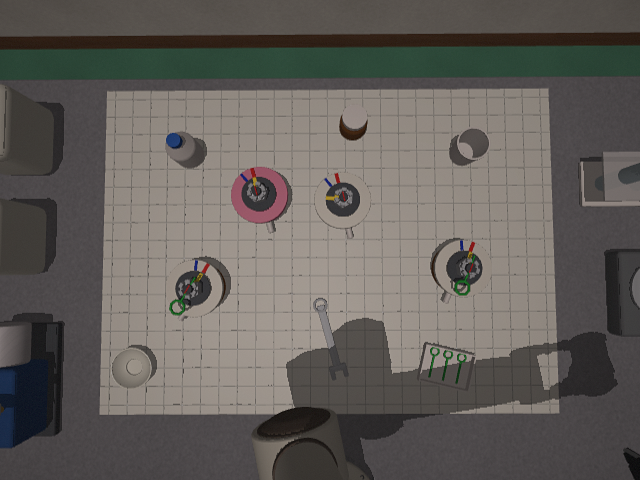

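View pics/scene0.png

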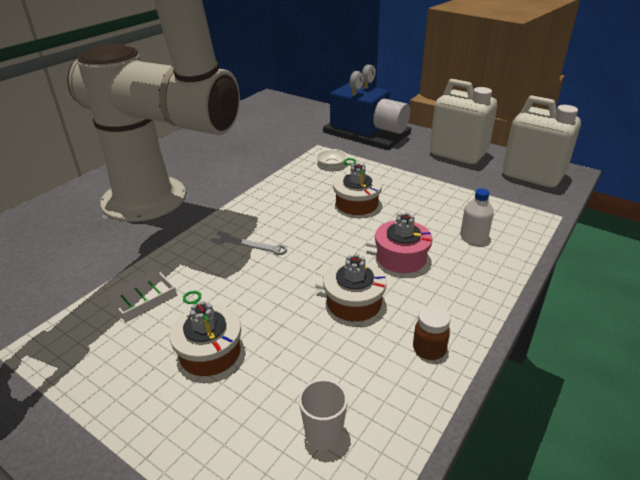

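Candidates in the top view are the white lid at (343,198) with no pin, the pink one at (258,193), a pinned one at (190,290) and a pinned one at (465,268). By the description I choose (343,198), and I'll check it in a close crop and measure it.

Run:
```python
from h import *
im=ctrl.get_image("top");c=im["color"]
cr=c[160:240,300:390];cv2.imwrite("pics/crop1.png",cv2.resize(cr,None,fx=6,fy=6,interpolation=cv2.INTER_CUBIC))
hsv=cv2.cvtColor(c,cv2.COLOR_BGR2HSV)
def m(lo,hi,name,z):
    k=cv2.inRange(hsv,lo,hi);k[:160]=0;k[240:]=0;k[:,:300]=0;k[:,390:]=0
    ys,xs=np.nonzero(k);print(name,len(xs),xs.mean(),ys.mean(),cast(im,xs.mean(),ys.mean(),z))
m((20,120,80),(35,255,255),"yellow",.07);m((110,120,60),(130,255,255),"blue",.06);m((0,150,80),(6,255,255),"red",.06)
# dark flange ring
for z,p in((.069,(343,199)),(.092,(343,198)),(.108,(343,197))):print(z,cast(im,*p,z))
g=c.max(2);k=((g<85)).astype(np.uint8);k[:160]=0;k[240:]=0;k[:,:300]=0;k[:,390:]=0
cs,_=cv2.findContours(k,0,2);b=max(cs,key=cv2.contourArea);e=cv2.minEnclosingCircle(b);print("flange",e,cast(im,*e[0],.069))
```

```text
yellow 48 331.3333333333333 197.27083333333334 [ 0.66209443 -0.00912084  0.07      ]
blue 21 328.0 182.33333333333334 [ 0.69544145 -0.00244111  0.06      ]
red 40 338.8 183.225 [ 0.69344474 -0.02516375  0.06      ]
0.069 [ 0.65852645 -0.03339145  0.069     ]
0.092 [ 0.65692491 -0.03238994  0.092     ]
0.108 [ 0.65636197 -0.03169676  0.108     ]
flange ((342.2530517578125, 199.02438354492188), 17.212472915649414) [ 0.65848205 -0.03183741  0.069     ]
```

View pics/crop1.png

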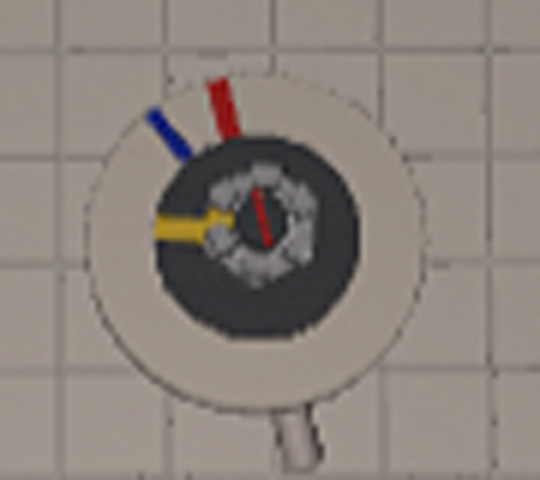

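Confirmed: white lid, no pin; the yellow slot points left, the blue mark is at (328,182) and the red mark at (339,183). Next I'll work out the approach.

Run:
```python
from h import *
s=ctrl.observe();R=Ro.from_euler('xyz',s["ee_rot"]).as_matrix();print(R.round(3),ctrl.tip_extent)
yy=np.arctan2(R[1,1],R[0,1]);print("jaw yaw",yy,"q1",s["qpos"][0],"q6",s["qpos"][5])
q1=np.arctan2(-.032,.6585)
for k in range(-2,4):
    for sg in(yy,):
        des=1.42+k*np.pi/3
        # yaw=q1-q6+c or q1+q6+c
        print(round(des,2),"q6 end if minus:",[round(s["qpos"][5]-((des-yy)-(q1-s["qpos"][0])) ,2)])
d=np.array([.6585,-.032,.30])-s["eef_pos"];print("tool shift",R.T@d)
```

```text
[[-0.     0.398 -0.918]
 [ 0.001 -0.918 -0.398]
 [-1.    -0.001 -0.   ]] 0.0726
jaw yaw -1.1619956796421012 q1 -1.3720775783997141 q6 -0.21009094474331302
-0.67 q6 end if minus: [np.float64(0.63)]
0.37 q6 end if minus: [np.float64(-0.42)]
1.42 q6 end if minus: [np.float64(-1.47)]
2.47 q6 end if minus: [np.float64(-2.52)]
3.51 q6 end if minus: [np.float64(-3.56)]
4.56 q6 end if minus: [np.float64(-4.61)]
tool shift [ 0.0037848  -0.2835947  -0.59145673]
```

>>> move_arm([
  [0.02,-0.284,-0.591,-1.535,0,0,1],
  [0.02,-0.284,-0.591,-1.535,0,0,1],
  [0.02,-0.284,-0.591,-1.535,0,0,1],
  [0.02,-0.284,-0.591,-1.535,0,0,1],
  [0.02,-0.284,-0.591,-1.535,0,0,1],
  [0.02,-0.284,-0.591,-1.535,0,0,1],
  [0.02,-0.284,-0.591,-1.535,0,0,1],
  [0.02,-0.284,-0.591,-1.535,0,0,1],
  [0.02,-0.284,-0.591,-1.535,0,0,1],
  [0.02,-0.284,-0.591,-1.535,0,0,1],
  [0.02,-0.284,-0.591,-1.535,0,0,1],
  [0.02,-0.284,-0.591,-1.535,0,0,1],
  [0.02,-0.284,-0.591,-1.535,0,0,1],
  [0.02,-0.284,-0.591,-1.535,0,0,1],
  [0.02,-0.284,-0.591,-1.535,0,0,1],
  [0.02,-0.284,-0.591,-1.535,0,0,1],
  [0.02,-0.284,-0.591,-1.535,0,0,1],
  [0.02,-0.284,-0.591,-1.535,0,0,1],
  [0.02,-0.284,-0.591,-1.535,0,0,1],
  [0.02,-0.284,-0.591,-1.535,0,0,1],
])

```text
clock: 1.87
eef_pos: [0.6573, -0.0329, 0.2837]
ee_rot: [-2.821, 1.57, 2.263]
contact_force: [-0.9, -0.0, -0.2]
finger_gap: 0.999
```

```bash
cat > w.py <<'E'
from h import *
import sys
s=ctrl.observe();im=wristcal(ctrl.get_image("wrist"),s);c=im["color"]
cv2.imwrite(sys.argv[1],c)
R=Ro.from_euler('xyz',s["ee_rot"]).as_matrix();print("eef",s["eef_pos"].round(4),"jaw yaw",np.arctan2(R[1,1],R[0,1]).round(4),"q",s["qpos"].round(3), "Rx",R[:,0].round(4))
hsv=cv2.cvtColor(c,cv2.COLOR_BGR2HSV)
u,v=proj(im,(.658,-.032,.069));print("exp",u,v)
roi=np.zeros(c.shape[:2],np.uint8);cv2.circle(roi,(int(u),int(v)),110,255,-1)
def line(lo,hi,name,z):
    k=cv2.inRange(hsv,lo,hi)&roi
    n,lab,st,_=cv2.connectedComponentsWithStats(k)
    for i in range(1,n):
        if st[i,4]<25: continue
        ys,xs=np.nonzero(lab==i);P=np.array([cast(im,a,b,z)[:2] for a,b in zip(xs,ys)])
        vx,vy,x,y=cv2.fitLine(P.astype(np.float32),2,0,1e-5,1e-5).ravel()
        print(name,st[i,4],"px",xs.mean().round(1),ys.mean().round(1),"mid",P.mean(0).round(4),"dir",np.arctan2(vy,vx).round(3))
line((20,110,60),(35,255,255),"yellow",.0695);line((110,120,50),(130,255,255),"blue",.06);line((0,140,60),(6,255,255),"red",.06)
g=c.max(2);k=((g<85).astype(np.uint8)*255)&roi
cs,_=cv2.findContours(k,0,2);b=max(cs,key=cv2.contourArea);H=cv2.convexHull(b)
P=np.array([cast(im,*p[0],.069)[:2] for p in H],np.float32);print("flange circ",cv2.minEnclosingCircle(P))
E
python3 w.py pics/w1.png
```

```text
eef [ 0.6573 -0.0329  0.2837] jaw yaw 0.3717 q [-2.330e-01  3.850e-01  1.364e+00  1.000e-03  1.394e+00 -6.050e-01] Rx [-7.e-04  9.e-04 -1.e+00]
exp 323.32526197315894 224.0907863547137
yellow 367 px 338.9 198.7 mid [ 0.6618 -0.009 ] dir -1.495
blue 148 px 383.3 201.5 mid [6.965e-01 3.000e-04] dir 0.685
red 207 px 383.7 228.0 mid [ 0.7056 -0.0194] dir 0.237
red 93 px 324.0 236.4 mid [ 0.6631 -0.0435] dir 0.233
flange circ ((0.6587972640991211, -0.041331104934215546), 0.08872335404157639)
```

View pics/w1.png

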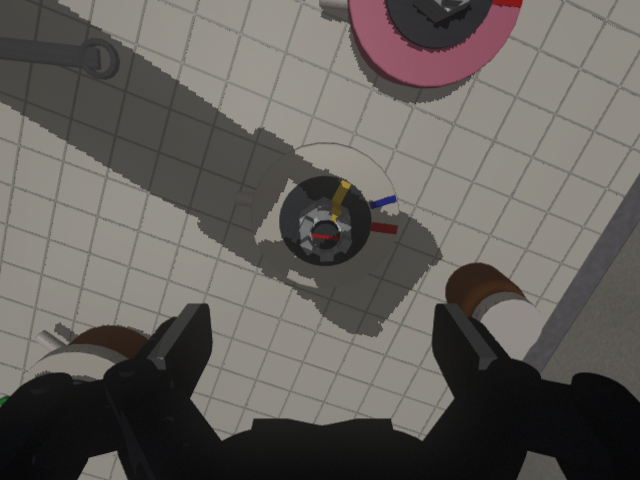

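Run:
```python
from h import *
c=cv2.imread("pics/w1.png");s=ctrl.observe();im=wristcal(ctrl.get_image("wrist"),s)
cr=c[165:280,265:405];cv2.imwrite("pics/crop2.png",cv2.resize(cr,None,fx=5,fy=5,interpolation=cv2.INTER_CUBIC))
hsv=cv2.cvtColor(c,cv2.COLOR_BGR2HSV)
g=c.max(2);print([int(g[221,x]) for x in(285,290,360,365,375,380,400)])
for th in (50,55,60,65):
    k=(g<th).astype(np.uint8);k[:165]=0;k[280:]=0;k[:,:265]=0;k[:,405:]=0
    k=cv2.morphologyEx(k,cv2.MORPH_OPEN,np.ones((5,5)))
    cs,_=cv2.findContours(k,0,2);b=cv2.convexHull(max(cs,key=cv2.contourArea))
    P=np.array([cast(im,*p[0],.069)[:2] for p in b],np.float32);print(th,cv2.minEnclosingCircle(P),cv2.minEnclosingCircle(b))
u=cv2.inRange(hsv,(0,140,60),(6,255,255));u[:,:300]=0;u[:,345:]=0;u[:220]=0;u[250:]=0
ys,xs=np.nonzero(u);print("stud",cast(im,xs.mean(),ys.mean(),.108))
for p in((345,184),(340,195),(336,203),(332,217)):
  print(p,cast(im,*p,.0695))
```

```text
[49, 50, 31, 31, 75, 75, 77]
50 ((0.6728676557540894, -0.03022102266550064), 0.02969565987586975) ((342.2283020019531, 227.55787658691406), 36.623939514160156)
55 ((0.658618152141571, -0.03026559390127659), 0.0363166444003582) ((324.981201171875, 221.2030029296875), 45.95631408691406)
60 ((0.65863436460495, -0.03033299744129181), 0.0364319384098053) ((325.1297302246094, 221.28643798828125), 46.1119270324707)
65 ((0.6617671251296997, -0.029709018766880035), 0.03892604634165764) ((328.9146423339844, 221.13414001464844), 49.524932861328125)
stud [ 0.65789242 -0.03074356  0.108     ]
(345, 184) [0.66195495 0.00311823 0.0695    ]
(340, 195) [ 0.66157811 -0.00604737  0.0695    ]
(336, 203) [ 0.6610395  -0.01291213  0.0695    ]
(332, 217) [ 0.66225361 -0.02428662  0.0695    ]
```

View pics/crop2.png

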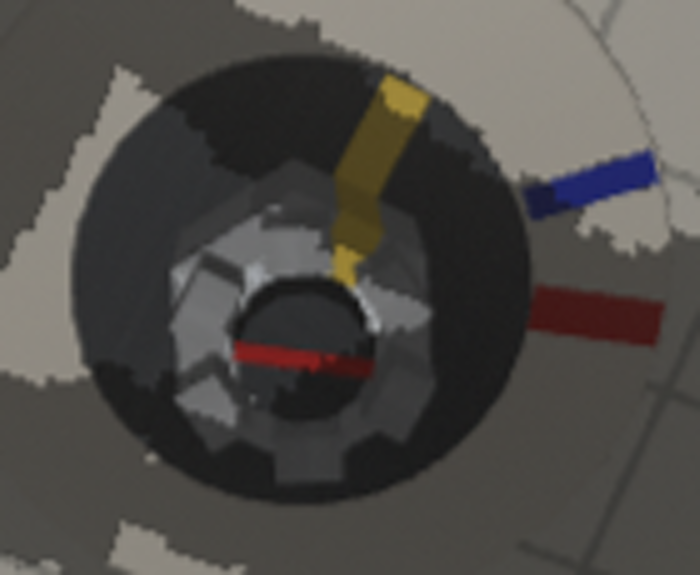

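>>> move_arm([
  [0.03,0.002,-0.002,-0.04,0,0,1],
  [0.06,0.002,-0.002,-0.04,0,0,1],
  [0.09,0.002,-0.002,-0.04,0,0,1],
  [0.115,0.002,-0.002,-0.04,0,0,1],
  [0.13,0.002,-0.002,-0.04,0,0,1],
  [0.134,0.002,-0.002,-0.04,0,0,1],
  [0.134,0.002,-0.002,-0.04,0,0,1],
  [0.134,0.002,-0.002,-0.04,0,0,1],
])

```text
clock: 2.63
eef_pos: [0.659, -0.0309, 0.1514]
ee_rot: [1.47, 1.569, 0.31]
contact_force: [0.0, -0.2, 0.7]
finger_gap: 1.003
```

```bash
python3 w.py pics/w2.png; python3 -c "
from bench import ctrl;print(ctrl.tip_extent)"
```

```text
eef [ 0.659  -0.0309  0.1514] jaw yaw 0.4105 q [-2.300e-01  5.170e-01  1.461e+00  1.000e-03  1.163e+00 -6.410e-01] Rx [ 1.6e-03  5.0e-04 -1.0e+00]
exp 318.7071810360592 300.00399301282584
yellow 1375 px 348.5 266.5 mid [ 0.6635 -0.0122] dir -1.364
blue 212 px 411.9 267.3 mid [ 0.6925 -0.0038] dir 0.662
red 354 px 415.0 305.7 mid [ 0.7029 -0.0206] dir 0.122
red 354 px 322.1 348.8 mid [ 0.6717 -0.0596] dir 0.235
flange circ ((0.666040301322937, -0.03402656316757202), 0.044700391590595245)
0.0726
```

View pics/w2.png

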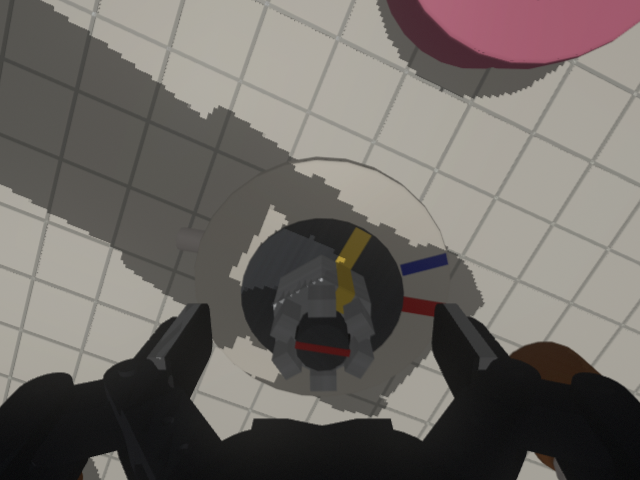

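The nut sits centred between the jaws at about column 322, with clearance on both sides. Closing now.

>>> move_arm([
  [0.002,0,0,0,0,0,0],
  [0.002,0,0,0,0,0,-1],
  [0.002,0,0,0,0,0,-1],
  [0.002,0,0,0,0,0,-1],
  [0.002,0,0,0,0,0,-1],
  [0.002,0,0,0,0,0,-1],
  [0.002,0,0,0,0,0,-1],
  [0.002,0,0,0,0,0,-1],
  [0.002,0,0,0,0,0,-1],
  [0.002,0,0,0,0,0,-1],
], grip_force=60)

```text
clock: 3.52
eef_pos: [0.6593, -0.0312, 0.151]
ee_rot: [0.912, 1.569, -0.247]
contact_force: [-4.2, -0.9, 6.3]
finger_gap: 0.406
```

```bash
python3 w.py pics/w3.png; python3 -c "
from bench import ctrl;print(ctrl.tip_extent,ctrl.observe())"
```

```text
eef [ 0.6593 -0.0312  0.151 ] jaw yaw 0.4112 q [-0.23   0.517  1.461 -0.     1.162 -0.641] Rx [ 2.e-03 -5.e-04 -1.e+00]
exp 318.43994641680945 299.5150814923299
yellow 1378 px 348.1 265.5 mid [ 0.6633 -0.0121] dir -1.365
blue 221 px 411.7 266.4 mid [ 0.6924 -0.0036] dir 0.66
red 357 px 415.0 304.9 mid [ 0.7028 -0.0204] dir 0.083
red 358 px 321.5 347.9 mid [ 0.6714 -0.0594] dir 0.233
flange circ ((0.6633865237236023, -0.03931021690368652), 0.05067671835422516)
0.0726 {'clock': 3.5667, 'qpos': array([-2.29926346e-01,  5.17475970e-01,  1.46052269e+00, -4.07407693e-05,
        1.16152814e+00, -6.41099412e-01]), 'dq': array([-0.00190563,  0.00037687, -0.0008635 , -0.00014039,  0.00084425,
       -0.00039471]), 'joint_efforts': array([  0.635793  , -47.51026511, -29.82060134,   0.53878114,
        -1.19072221,   0.09853199]), 'eef_pos': array([ 0.65924995, -0.03117605,  0.15102411]), 'ee_rot': array([ 0.9115904 ,  1.56873013, -0.24801668]), 'contact_force': array([-3.99910988, -0.92862562,  6.88750966]), 'ft_torque': array([-0.11523075,  0.69068653,  0.08241436]), 'finger_gap': 0.4084100857822676}
```

View pics/w3.png

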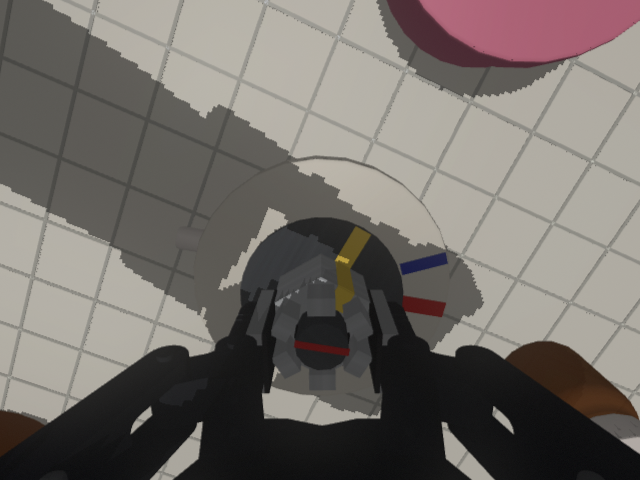

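Gripped on opposite flats. I'll turn most of the way, then measure.

>>> move_arm([
  [0,0,0,0.08,0,0,-1],
  [0,0,0,0.16,0,0,-1],
  [0,0,0,0.24,0,0,-1],
  [0,0,0,0.32,0,0,-1],
  [0,0,0,0.4,0,0,-1],
  [0,0,0,0.48,0,0,-1],
  [0,0,0,0.56,0,0,-1],
  [0,0,0,0.64,0,0,-1],
  [0,0,0,0.72,0,0,-1],
  [0,0,0,0.8,0,0,-1],
  [0,0,0,0.88,0,0,-1],
  [0,0,0,0.96,0,0,-1],
  [0,0,0,1.0,0,0,-1],
  [0,0,0,1.0,0,0,-1],
  [0,0,0,1.0,0,0,-1],
])

```text
clock: 4.82
eef_pos: [0.6589, -0.0312, 0.1511]
ee_rot: [1.58, 1.57, -0.578]
contact_force: [-4.4, -1.1, 2.8]
finger_gap: 0.401
```

```bash
python3 w.py pics/w4.png
python3 - <<'E'
from h import *
im=ctrl.get_image("top");cr=im["color"][160:240,300:390];cv2.imwrite("pics/t4.png",cv2.resize(cr,None,fx=6,fy=6))
print(ctrl.observe()["ft_torque"])
E
```

```text
eef [ 0.6589 -0.0312  0.1511] jaw yaw -0.5878 q [-0.23   0.517  1.461 -0.     1.163  0.358] Rx [ 8.e-04 -5.e-04 -1.e+00]
exp 322.8083921305039 300.47483878523985
yellow 1372 px 348.2 265.8 mid [ 0.6763 -0.0243] dir 0.775
blue 240 px 350.4 204.2 mid [ 0.6912 -0.0039] dir 0.665
red 342 px 387.0 224.8 mid [ 0.6998 -0.0208] dir 0.152
red 370 px 322.0 347.4 mid [ 0.6411 -0.0566] dir 0.228
flange circ ((0.6521926522254944, -0.040014926344156265), 0.04846910759806633)
[-0.10124451  0.65104874 -0.14403318]
```

View pics/w4.png

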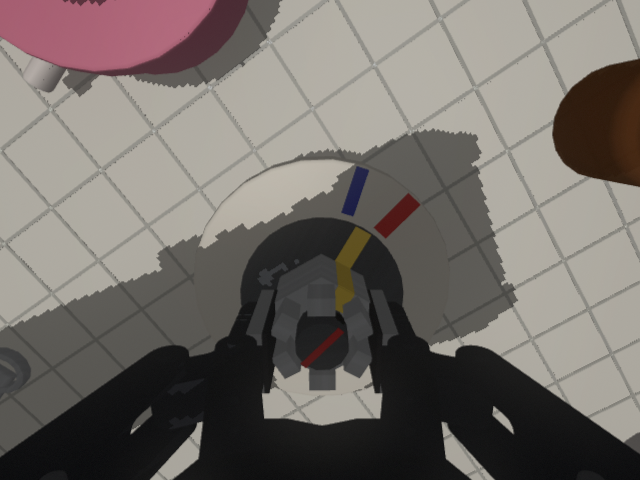

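```bash
cat > ang.py <<'E'
from h import *
import sys
s=ctrl.observe();im=wristcal(ctrl.get_image("wrist"),s);c=im["color"];hsv=cv2.cvtColor(c,cv2.COLOR_BGR2HSV)
R=Ro.from_euler('xyz',s["ee_rot"]).as_matrix();J=np.arctan2(R[1,1],R[0,1])
def pts(lo,hi,z):
    ys,xs=np.nonzero(cv2.inRange(hsv,lo,hi));return np.array([cast(im,a,b,z)[:2] for a,b in zip(xs,ys)])
def fit(P,n):
    vx,vy,x,y=cv2.fitLine(P.astype(np.float32),2,0,1e-5,1e-5).ravel();return np.array([vx,vy])*np.sign(vx),P.mean(0)
# lid/flange centre from stud red bar (z .108) and marks
C=np.array([.6586,-.0304])
for shift in ((0,0),(.001,0),(0,.001)):
    c0=C+shift
    Y=pts((20,110,50),(35,255,255),.0695);r=np.linalg.norm(Y-c0,axis=1);Y=Y[(r>.0245)&(r<.037)]
    Rd=pts((0,140,50),(6,255,255),.06);r=np.linalg.norm(Rd-c0,axis=1);Rd=Rd[(r>.038)&(r<.062)]
    B=pts((110,120,50),(130,255,255),.06);r=np.linalg.norm(B-c0,axis=1);B=B[(r>.038)&(r<.062)]
    b=lambda P:np.arctan2(*(P.mean(0)-c0)[::-1])
    d=lambda P:np.arctan2(*fit(P,0)[0][::-1])
    print("jaw",J.round(4),"bearing y,r,b",b(Y).round(3),b(Rd).round(3),b(B).round(3),"dirs",d(Y).round(3),d(Rd).round(3),d(B).round(3),"joint",(b(Rd)-b(Y)).round(3),len(Y),len(Rd))
S=pts((0,140,50),(6,255,255),.108);r=np.linalg.norm(S-C,axis=1);S=S[r<.012];print("stud mid",S.mean(0),"dir",np.arctan2(*fit(S,0)[0][::-1]))
E
python3 ang.py
```

```text
jaw -0.588 bearing y,r,b 0.473 0.186 0.681 dirs 0.468 0.475 0.682 joint -0.287 470 829
jaw -0.588 bearing y,r,b 0.488 0.181 0.694 dirs 0.458 0.477 0.681 joint -0.307 433 807
jaw -0.588 bearing y,r,b 0.442 0.153 0.665 dirs 0.49 0.477 0.682 joint -0.289 452 835
stud mid [ 0.6584501  -0.03078223] dir 0.22987089
```

>>> move_arm([
  [0,0,0,0.07,0,0,-1],
  [0,0,0,0.14,0,0,-1],
  [0,0,0,0.2,0,0,-1],
  [0,0,0,0.235,0,0,-1],
  [0,0,0,0.235,0,0,-1],
  [0,0,0,0.235,0,0,-1],
  [0,0,0,0.235,0,0,-1],
])

```text
clock: 5.55
eef_pos: [0.6588, -0.0311, 0.1511]
ee_rot: [1.906, 1.57, -0.487]
contact_force: [-3.8, 0.8, 2.6]
finger_gap: 0.405
```

```bash
sed -i 's/Rd=Rd\[(r>.038)&(r<.062)\]/Rd=Rd[(r>.038)\&(r<.062)\&(Rd[:,0]>c0[0]+.03)]/' ang.py; python3 ang.py;python3 w.py pics/w5.png
```

```text
jaw -0.8221 bearing y,r,b 0.24 0.232 0.684 dirs 0.242 0.232 0.661 joint -0.009 468 768
jaw -0.8221 bearing y,r,b 0.249 0.236 0.698 dirs 0.243 0.23 0.659 joint -0.012 429 732
jaw -0.8221 bearing y,r,b 0.208 0.211 0.668 dirs 0.257 0.233 0.664 joint 0.004 460 757
stud mid [ 0.65830261 -0.03063623] dir 0.22949004
eef [ 0.6588 -0.0312  0.1511] jaw yaw -0.8223 q [-0.23   0.517  1.461 -0.     1.163  0.592] Rx [ 6.e-04 -4.e-04 -1.e+00]
exp 323.78553210414566 300.0874978387725
yellow 1372 px 348.2 265.8 mid [ 0.6771 -0.0286] dir 0.54
blue 232 px 328.1 200.4 mid [ 0.691  -0.0039] dir 0.676
red 344 px 369.3 212.2 mid [ 0.6995 -0.0208] dir 0.196
red 359 px 322.0 347.0 mid [ 0.6356 -0.0517] dir 0.233
flange circ ((0.6504016518592834, -0.038648467510938644), 0.04840366542339325)
```

View pics/w5.png

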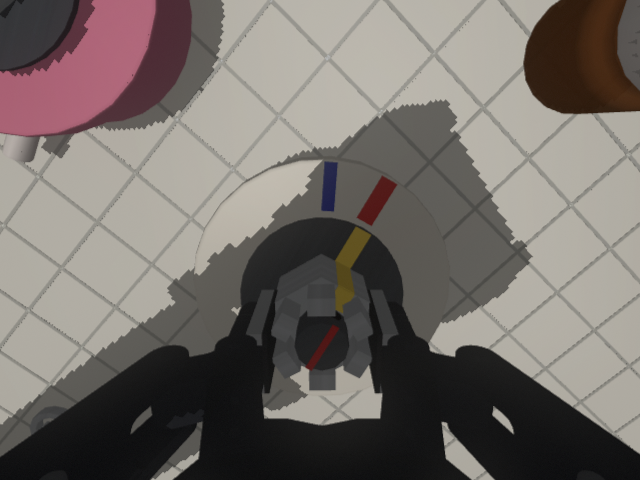

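The yellow stripe at (350,245) now runs on into the red mark at (377,200), within about 0.01 rad. Letting go and rising.

>>> move_arm([
  [0,0,0,0,0,0,0.3],
  [0,0,0,0,0,0,1],
  [0,0,0,0,0,0,1],
  [0,0,0,0,0,0,1],
  [0,0,0,0,0,0,1],
  [0,0,0,0,0,0,1],
  [-0.02,0,0,0,0,0,1],
  [-0.05,0,0,0,0,0,1],
  [-0.08,0,0,0,0,0,1],
  [-0.11,0,0,0,0,0,1],
  [-0.13,0,0,0,0,0,1],
  [-0.13,0,0,0,0,0,1],
  [-0.13,0,0,0,0,0,1],
])

```text
clock: 6.73
eef_pos: [0.6594, -0.0312, 0.2827]
ee_rot: [2.123, 1.567, -0.27]
contact_force: [0.3, -0.3, -0.7]
finger_gap: 1.0
```

```bash
python3 ang.py;python3 w.py pics/w6.png
python3 - <<'E'
import cv2
c=cv2.imread("pics/w6.png");cv2.imwrite("pics/crop6.png",cv2.resize(c[150:290,250:410],None,fx=4,fy=4,interpolation=cv2.INTER_CUBIC))
E
```

```text
jaw -0.8224 bearing y,r,b 0.259 0.242 0.698 dirs 0.227 0.226 0.681 joint -0.017 147 214
jaw -0.8224 bearing y,r,b 0.268 0.248 0.712 dirs 0.205 0.221 0.678 joint -0.02 133 205
jaw -0.8224 bearing y,r,b 0.225 0.222 0.683 dirs 0.274 0.223 0.674 joint -0.003 142 213
stud mid [ 0.65836015 -0.02993891] dir 0.23867676
eef [ 0.6586 -0.0311  0.2806] jaw yaw -0.8224 q [-0.23   0.39   1.364 -0.     1.387  0.592] Rx [ 3.e-04 -2.e-04 -1.e+00]
exp 323.2809165702651 225.8225061219104
yellow 371 px 336.5 201.2 mid [ 0.679  -0.0261] dir 0.421
blue 165 px 325.7 159.5 mid [6.956e-01 5.000e-04] dir 0.682
red 233 px 352.6 168.2 mid [ 0.7049 -0.0191] dir 0.234
red 66 px 321.7 238.5 mid [ 0.6476 -0.0399] dir 0.23
flange circ ((0.6525362133979797, -0.035794083029031754), 0.0879175141453743)
```

View pics/crop6.png

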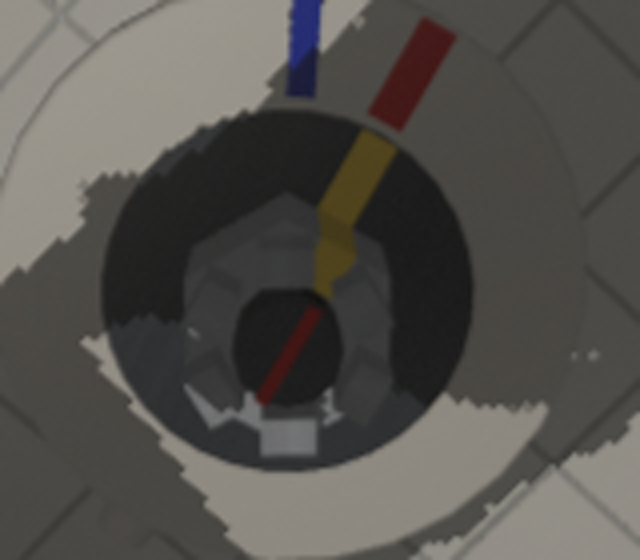

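The slot stayed lined up with the red mark after release, and the arm is clear. Handing in.

```bash
python3 -c "
from bench import ctrl;print(ctrl.job_done())"
```

```text
the job is handed in; nothing more can be done
None
```

I gripped the nut of the unpinned white-lidded holder on two flats and turned it about 1.235 rad clockwise. Its yellow slot passed the blue mark and stopped at the red one. I then opened the gripper, rose 130 mm and handed the job in.

- **Alignment:** after release, the wrist view put the slot 0.003 to 0.02 rad short of the red mark, depending on which centre I assumed. In the picture the yellow stripe runs straight on into the red mark.
- **Other readings:** contact force was near zero after release. The forces reported while gripping were under about 10 N, and the clock stood at 6.7 s before the last picture checks.
- **Other holders:** I never went near the two pinned holders or the pink one, but I did not take a separate picture of them at the end.
- **Failed checks:** one mid-turn reading of the red mark was off because other red pixels got in. I used the direction of the red bar on the stud instead, and corrected the mask afterwards. The helper's flange-circle fit was thrown off by shadows and fingers, so I did not use it.

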